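Turn a board carrier over against the turning stop

TASK

Turn over the circuit board carrier that lies on the bench in front of the ramped metal turning stop, so that its solder side can be inspected. Do not grip or lift it: push it along the bench against the stop until it tips up and leans there, then from behind its raised edge push it back over so that it comes to lie flat on the bench in front of the stop with the components underneath. Do not disturb the other things on the bench.

Things in the scene. Friction and masses are not known exactly. Their poses are not given: they have to be found in the camera images.
- turner: fixed turning stop: an aluminium ramp 150 mm wide (y) with a smooth concave face towards the robot. Origin on the bench at the middle of the toe (front bottom edge); +x horizontal, from the toe into the ramp, away from the robot; y along the toe; z up. The face climbs through (x, z) = (0, 0), (18, 15), (28, 30), (34, 43) mm to a round lip. A plate pushed squarely in climbs it and tips up.
- lip (a point): middle of the top of the stop's round lip, 46 mm above the bench, 37 mm behind the toe. Behind it the back is upright at x = 42 mm, with a foot plate 8 mm high with its screws out to x = 72 mm. With its near bottom edge at the toe the carrier leans on the lip at about 50 degrees and stays, its raised edge about 18 mm above the lip.
- carrier: the board carrier, loose, 80 g: a flat rectangular plastic frame 80 (x) by 110 (y) by 10 (z) mm with a circuit board sunk in it. Origin at its centre (5 mm above the bench when flat). +z is the component side (chips), up at the start; -z is the solder side (even rows of small solder points). At the start +x points roughly at the turning stop. It slides on the bench with ordinary friction.
- edge_near (a point): middle of the carrier's edge away from the stop (the edge to push), half-way through its thickness: 40 mm from the centre along the carrier's -x. Push it low, within 5 mm of the bench: as the carrier tips up, the top of this 10 mm high side sinks to 6 mm
- edge_far (a point): middle of the carrier's edge next to the stop (the one that rises), half-way through its thickness: 40 mm from the centre along the carrier's +x
- hex_keys: bystander: set of hex keys in a plain holder, 85 mm long, 26 mm wide, 18 mm high, lying beside the carrier on its -y side; origin at the centre of its underside
- tweezers: bystander: metal tweezers lying on the bench beside the carrier on its +y side, 129 mm long, 9 mm high; origin at the centre of the underside
- weight: bystander: brass-like weight, 40 mm across, 58 mm high, at the front of the bench, to the right; origin at the centre of its underside
Things that resemble listed ones, but are neither listed nor needed, are in the scene too. Of the things that look like the carrier, take the one that is farthest from the robot's base at the start.

How it is judged:
By the outcome, as a careful person would: the job done as asked, in the order asked, and still so for the second after the job is handed in, with the robot touching nothing.
It also fails if it takes over 54 s, if anything falls off the work surface, if the arm or the gripper's body presses on something with over 40 N, if the wrist force passes 120 N, or if a joint passes its speed limit or range.

ROBOT

A 6-joint arm with a two-finger parallel gripper is mounted at the origin on a cart in front of the work surface, level with it; the furniture and walls round the work are solid. World frame = base frame: x ahead of the robot, y to its left, z up, the work surface at z = 0. Lengths are in mm, angles in rad, forces in N, time in s.
With the tool pointing down it reaches from about 325 to 850 mm from the base axis. Payload 4.4 kg.
Tool frame: the origin (TCP) lies on the centre line of the jaws, within the pads' length; the fingertips stand 22 mm ahead of it and the grasp point (between the pads) lies 3 mm ahead of it; z points along the fingers, x is the direction in which the jaws open and shut, and the axes are right-handed (so a half turn about z gives the same grasp; the last joint's range is limited). The gripper opens to 94 mm and grips with 3 to 60 N. Pads are 16 mm wide; open, the fingers measure 119 mm over their backs; the gripper's body (75 mm by 177 mm) begins 78 mm behind the grasp point.
Start: joints at [-1.264, 0.207, 1.542, -0, 1.393, -0.15], TCP at [254.125, -515.798, 227.447] pointing down, gripper open.
Joint ranges: [-2.73, 2.73], [-0.86, 2.22], [0.23, 2.46], [-1.11, 4.25], [0.08, 2.63], [-2.82, 2.82]. Speed limits (rad/s): [2.79, 2.79, 3.14, 3.14, 3.14, 3.14].

INTERFACE

Orientations are given as a rotation vector (axis times angle).
In Python, from plant import get_state, read_camera, camera_params, job_done gives the robot as it stands. The module is installed in compiled form; this text tells all that it offers.
- The arm moves only by the shell command python3 -m creep 'ROWS'. ROWS is JSON, a list of rows, each a list of 7 numbers: the shift along the tool's x, y, z in units of 25 mm (1.0 is 25 mm), then the turn, a rotation vector about the tool's x, y, z in units of 6 degrees (1.0 is 6 degrees), then the finger opening in mm, from 0 to 94. In form: [[x, y, z, wx, wy, wz, grip], ...]. A call has 1 to 20 rows; each row is the pose to reach, as a shift and turn from the pose commanded when the call began, along the tool's axes at that moment; what a row does not reach only later rows make up. A row lasts 1/12 s, in which the tool goes at most 41.7 mm and 7.16 degrees, less where a joint would pass 70% of its speed; a pose out of reach is approached as far as the arm can. A call with a gripper value outside its range is refused whole. The fingers move at their own pace and stop on an object; the grip force is fixed at half the most. Time passes only in rows, so rows that repeat a pose let the fingers close. It gives the time, the measured TCP pose, the force and the opening at its end, in the units of the state.
- get_state(): the state, without advancing time (a new reading comes with each control period).
- read_camera(name): name is "scene" or "top" or "wrist"; returns the picture (480x640x3 uint8, blue, green, red); there is no depth.
- camera_params(name): a dict with "fx", "fy", "cx", "cy" (pixels), "distortion" ([k1, k2, p1, p2, k3] as OpenCV has them; the pictures are not rectified), "cam_to_world" (4x4, takes a point from camera to world coordinates). Camera axes: x right, y up, looking along -z (the intrinsics and any distortion apply to the point x, -y, -z); pixel columns grow to the right and rows downward; lengths in mm; the calibration is good to about 2 mm. A picture is of the moment at which its call begins: read the wrist's pose just before it. camera_params takes no time and is no camera call; for the wrist camera it gives the pose at the moment of the call.
- job_done(): hands the job in, once; it reports no verdict.
The state is a dict: "time": time; "qpos": joint angles; "dq": joint speeds; "joint_efforts": joint torques, N m; "tool_pos": TCP position; "ee_rot": TCP orientation; "contact_force": force on the tool from outside, world axes, zero at the start; "wrist_torque": the same for the moment, N m; "grip_width": finger opening in mm.
Only numpy, scipy, OpenCV 4.12 (cv2) and the standard library are available. Lean on these libraries where they do the work, as an engineer would, in place of code of your own. Each camera call takes 0.05 s, during which the arm holds its last target.

## Working session

There is one attempt and no reset: what is moved stays moved. The work goes in short steps, Python scripts to look and compute and a shell command to move; the robot and the scene stay as the last step left them, time stands still between calls to the robot, and variables do not carry over. Pictures are saved under pics/ and viewed, and the job is handed in when it is done.

```bash
mkdir -p pics; cat > h.py <<'E'
import numpy as np,cv2
from plant import *
def snap(n,f):
    p=camera_params(n); im=read_camera(n); cv2.imwrite('pics/'+f,im); return im,p
def ray(p,u,v):
    K=np.array([[p['fx'],0,p['cx']],[0,p['fy'],p['cy']],[0,0,1.]])
    n=cv2.undistortPoints(np.array([[[u,v]]],float),K,np.array(p['distortion'],float))[0,0]
    T=np.array(p['cam_to_world']); return T[:3,3],T[:3,:3]@np.array([n[0],-n[1],-1])
def at(n,u,v,z=0,p=None):
    o,d=ray(p or camera_params(n),u,v); return o+d*(z-o[2])/d[2]
def proj(n,P,p=None):
    p=p or camera_params(n)
    T=np.linalg.inv(np.array(p['cam_to_world'])); c=(T[:3,:3]@np.array(P,float).reshape(-1,3).T).T+T[:3,3]
    K=np.array([[p['fx'],0,p['cx']],[0,p['fy'],p['cy']],[0,0,1.]])
    c=c*[1,-1,-1]
    return cv2.projectPoints(c,np.zeros(3),np.zeros(3),K,np.array(p['distortion'],float))[0][:,0]
E
python3 - <<'E'
from h import *
for n in ('scene','top'):
    im,p=snap(n,n+'0.png'); print(n,p)
print(get_state())
E
```

```text
scene {'fx': 611.8154035063787, 'fy': 611.8154035063787, 'cx': 315.4016244961386, 'cy': 239.1083759453341, 'distortion': array([-0.04834855,  0.        ,  0.        ,  0.        ,  0.        ]), 'cam_to_world': array([[ 7.40948882e-01,  3.59162607e-01, -5.67447774e-01,
        -2.82030140e+02],
       [-6.71187722e-01,  3.67866710e-01, -6.43569052e-01,
        -9.19293274e+02],
       [-2.24007929e-02,  8.57715749e-01,  5.13635959e-01,
         7.92375871e+02],
       [ 0.00000000e+00,  0.00000000e+00,  0.00000000e+00,
         1.00000000e+00]])}
top {'fx': 493.80955183283925, 'fy': 493.80955183283925, 'cx': 316.14727021541154, 'cy': 241.5766761728206, 'distortion': array([-0.13848163,  0.        ,  0.        ,  0.        ,  0.        ]), 'cam_to_world': array([[ 2.04990104e-03,  9.88959945e-01, -1.48168909e-01,
         3.47935018e+02],
       [-9.99992129e-01,  1.52394291e-03, -3.66315995e-03,
         3.54018793e-01],
       [-3.39691750e-03,  1.48175252e-01,  9.88955285e-01,
         1.22449615e+03],
       [ 0.00000000e+00,  0.00000000e+00,  0.00000000e+00,
         1.00000000e+00]])}
{'time': 0.1, 'qpos': array([-1.26348410e+00,  2.07344680e-01,  1.54282085e+00,  6.83067010e-06,
        1.39347985e+00, -1.50544284e-01]), 'dq': array([ 0.00051792, -0.00084648, -0.00411637, -0.00073   ,  0.00015739,
       -0.00042996]), 'joint_efforts': array([ 2.95127738e-04, -3.71861386e+01, -2.82293379e+01,  7.00893835e-02,
        3.11026303e-02, -5.06746005e-05]), 'tool_pos': array([ 253.924032  , -515.12941267,  226.3966237 ]), 'ee_rot': array([-2.66646639e+00,  1.65865826e+00,  2.44363787e-03]), 'contact_force': array([ 0.54333642, -0.80492438,  0.15974005]), 'wrist_torque': array([-0.03831639,  0.00982502,  0.01379997]), 'grip_width': 93.91723100360532}
```

View pics/scene0.png

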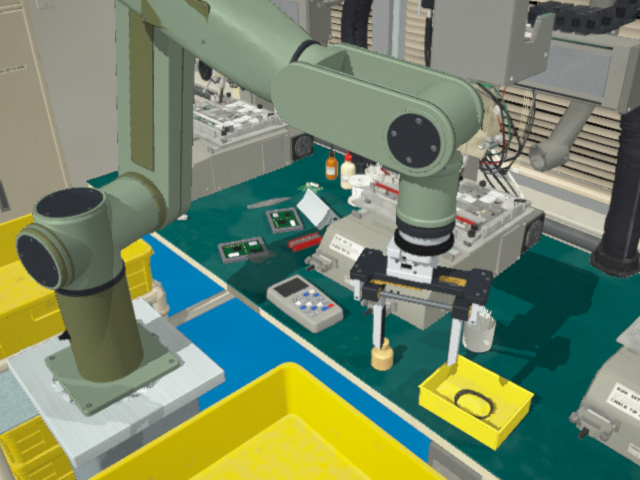

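View pics/top0.png

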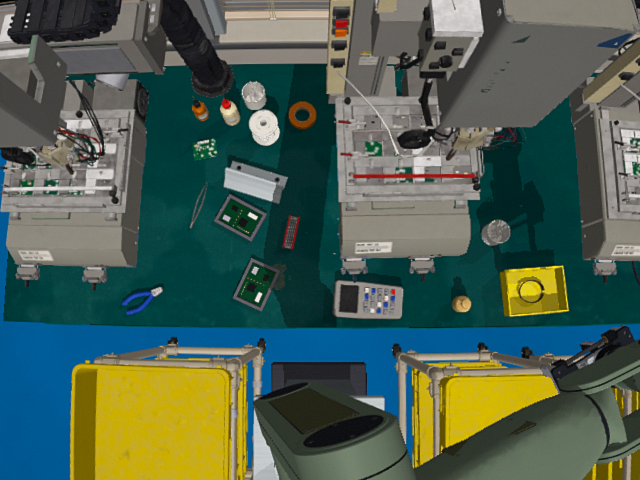

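The top view shows the ramp at about (255,180), the carrier in front of it at (240,216), the tweezers at (199,205), the hex keys at (290,232) and the look-alike at (256,282). I'll zoom in.

```bash
python3 - <<'E'
import cv2
im=cv2.imread('pics/top0.png')[140:290,170:330]
cv2.imwrite('pics/top0z.png',cv2.resize(im,None,fx=4,fy=4,interpolation=cv2.INTER_CUBIC)[:600])
im=cv2.imread('pics/scene0.png')[170:280,210:360]
cv2.imwrite('pics/scene0z.png',cv2.resize(im,None,fx=5,fy=5,interpolation=cv2.INTER_CUBIC))
E
```

```text
(no output)
```

View pics/top0z.png

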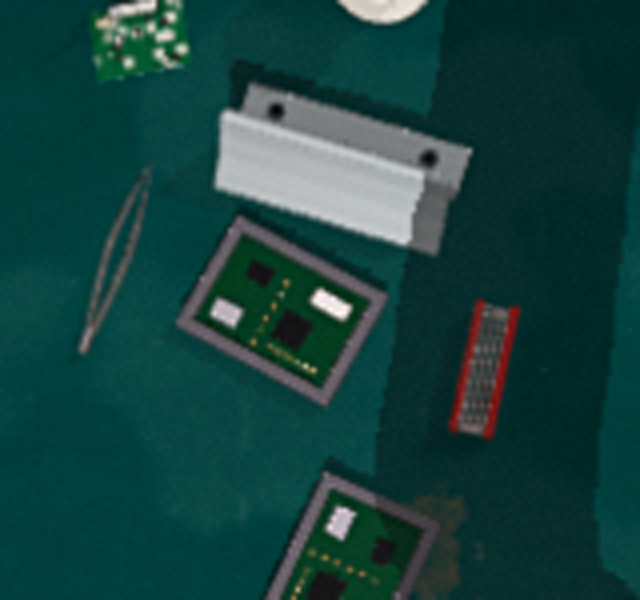

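View pics/scene0z.png

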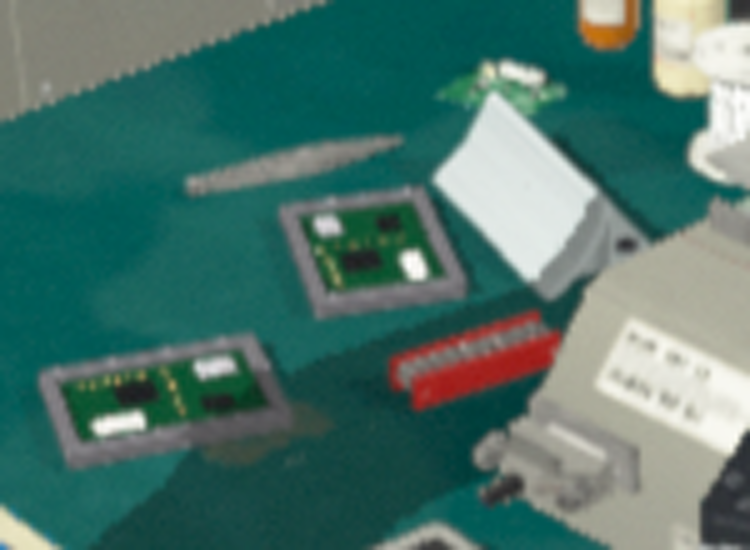

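```bash
python3 - <<'E'
from h import *
f=lambda a,z:at('top',(a[0]+.5)/4-.5+170,(a[1]+.5)/4-.5+140,z)
n=np.linalg.norm
c=[f(a,10) for a in [(241,216),(387,293),(326,405),(177,322)]]
print(np.round(c,1)); print([round(n(c[i]-c[(i+1)%4]),1) for i in range(4)],'center',np.mean(c,0))
d=(c[0]+c[1]-c[2]-c[3]); print('carrier yaw',np.degrees(np.arctan2(d[1],d[0])))
t=[f((217,190),0),f((437,254),0)]; print('toe',t,n(t[0]-t[1])); d=t[0]-t[1]; print('turner yaw',np.degrees(np.arctan2(-d[0],d[1])), np.mean(t,0))
l=[f((222,112),45),f((448,190),45)]; print('lip',l)
b=[f((248,85),8),f((471,150),8)]; print('foot',b,n(b[0]-b[1]));d=b[0]-b[1]; print(np.degrees(np.arctan2(-d[0],d[1])))
for nm,pts,z in [('hex',[(480,300),(519,306),(490,437),(450,430)],18),('tw',[(148,168),(84,353)],5)]:
    print(nm,np.round([f(a,z) for a in pts],1))
E
```

```text
[[652.7 224.2  10. ]
 [602.7 130.2  10. ]
 [531.4 167.1  10. ]
 [584.2 262.8  10. ]]
[np.float64(106.5), np.float64(80.3), np.float64(109.3), np.float64(78.6)] center [592.74130801 196.05056733  10.        ]
carrier yaw -28.374701066244555
toe [array([672.44481137, 242.17613364,   0.        ]), array([630.07686141,  99.8333553 ,   0.        ])] 148.51434183219536
turner yaw -16.57549710620546 [651.26083639 171.00474447   0.        ]
lip [array([710.68557726, 231.98164888,  45.        ]), array([660.0961164 ,  90.00732916,  45.        ])]
foot [array([740.0580001, 223.0119668,   8.       ]), array([696.17708801,  78.5300318 ,   8.        ])] 150.9985562425876
-16.894170696724295
hex [[596.5  71.1  18. ]
 [592.7  46.7  18. ]
 [510.4  64.   18. ]
 [514.7  88.8  18. ]]
tw [[685.9 286.6   5. ]
 [565.3 322.9   5. ]]
```

```bash
cat >> h.py <<'E'
from scipy.spatial.transform import Rotation as R
O=np.array([651.3,171.,0]); YT=np.radians(-16.8)
def S2W(p): c,s=np.cos(YT),np.sin(YT); return O+np.array([c*p[0]-s*p[1],s*p[0]+c*p[1],p[2]])
def W2S(p): c,s=np.cos(YT),np.sin(YT); d=np.array(p)-O; return np.array([c*d[0]+s*d[1],-s*d[0]+c*d[1],d[2]])
def tool(yaw,tilt=0):
    # tool x along yaw+90deg (stop y), z down ; yaw deg
    a=np.radians(yaw); x=np.array([-np.sin(a),np.cos(a),0]); z=np.array([0,0,-1.]); return R.from_matrix(np.c_[x,np.cross(z,x),z])
def row(pos,rot,s=None):
    s=s or get_state(); r0=R.from_rotvec(s['ee_rot'])
    d=r0.inv().apply(np.array(pos)-s['tool_pos'])/25; w=np.degrees((r0.inv()*rot).as_rotvec())/6
    print('row',np.round(d,3),np.round(w,3))
def st():
    s=get_state(); x=R.from_rotvec(s['ee_rot']).as_matrix()
    print('t',round(s['time'],2),'stop-frame tcp',np.round(W2S(s['tool_pos']),1),'w',np.round(s['tool_pos'],1),'yaw',round(np.degrees(np.arctan2(x[1,0],x[0,0]))-90,2),'zax',np.round(x[:,2],3),'F',np.round(s['contact_force'],1),'grip',round(s['grip_width'],1),'q',np.round(s['qpos'],2))
E
python3 - <<'E'
from h import *
f=lambda a,z:at('top',(a[0]+.5)/4-.5+170,(a[1]+.5)/4-.5+140,z)
for a in [(322,472),(437,525)]: print(f(a,10),W2S(f(a,10)))
st(); row([540,224,130],tool(-28.4))
for u,v in [(263,128),(230,112),(310,113),(205,148)]: print(at('top',u,v,0),W2S(at('top',u,v,0)))
E
```

```text
[489.35806958 168.67136657  10.        ] [-154.35711835  -49.03561334   10.        ]
[456.61567013  96.7194925   10.        ] [-164.90567629 -127.38013981   10.        ]
t 0.1 stop-frame tcp [-182.1 -771.7  226.4] w [ 253.9 -515.1  226.4] yaw -153.77 zax [-0.001  0.002 -1.   ] F [ 0.5 -0.8  0.2] grip 93.9 q [-1.26  0.21  1.54  0.    1.39 -0.15]
row [-21.454 -23.332   3.907] [-2.3000e-02  8.0000e-03 -2.0894e+01]
[832.36733675 144.89089935   0.        ] [180.88565212  27.33946659   0.        ]
[878.34217148 233.95222226   0.        ] [199.1567036  125.88779659   0.        ]
[874.02766462  21.79390776   0.        ] [256.34684093 -78.46252412   0.        ]
[778.45743364 296.14013654   0.        ] [ 85.56081195 156.55163417   0.        ]
```

```bash
python3 -m creep '[[-21.4,-23.3,0,0,0,-20.9,60],[-21.4,-23.3,0,0,0,-20.9,60],[-21.4,-23.3,0,0,0,-20.9,60],[-21.4,-23.3,0,0,0,-20.9,60],[-21.4,-23.3,0,0,0,-20.9,60],[-21.4,-23.3,0,0,0,-20.9,60],[-21.4,-23.3,0,0,0,-20.9,60],[-21.4,-23.3,0,0,0,-20.9,60],[-21.4,-23.3,0,0,0,-20.9,60],[-21.4,-23.3,0,0,0,-20.9,60],[-21.4,-23.3,0,0,0,-20.9,60],[-21.4,-23.3,0,0,0,-20.9,60],[-21.4,-23.3,0,0,0,-20.9,60],[-21.4,-23.3,0,0,0,-20.9,60],[-21.4,-23.3,0,0,0,-20.9,60],[-21.4,-23.3,0,0,0,-20.9,60],[-21.4,-23.3,0,0,0,-20.9,60],[-21.4,-23.3,0,0,0,-20.9,60],[-21.4,-23.3,0,0,0,-20.9,60],[-21.4,-23.3,0,0,0,-20.9,60]]'
python3 - <<'E'
from h import *
st(); row([540,224,130],tool(-28.4)); snap('wrist','w1.png'); snap('scene','s1.png'); st()
E
```

```text
time: 1.77
tool_pos: [541.1, 227.7, 226.3]
ee_rot: [-2.691, -1.616, -0.002]
contact_force: [-0.4, -0.3, 0.5]
grip_width: 60.0
t 1.77 stop-frame tcp [-121.9   22.4  226.3] w [541.1 227.7 226.3] yaw -28.03 zax [-0.     0.003 -1.   ] F [-0.4 -0.3  0.5] grip 60.0 q [ 0.25  0.23  1.51  0.    1.4  -0.83]
row [-0.16   0.038  3.85 ] [-0.015 -0.025  0.061]
t 1.87 stop-frame tcp [-121.8   17.1  226.2] w [539.6 222.6 226.2] yaw -28.21 zax [-0.002 -0.001 -1.   ] F [-0.6 -1.   0.3] grip 59.9 q [ 0.24  0.23  1.52 -0.    1.4  -0.84]
```

View pics/w1.png

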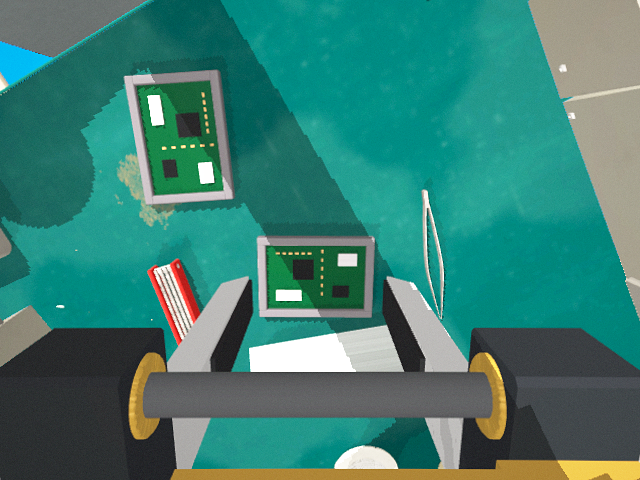

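View pics/s1.png

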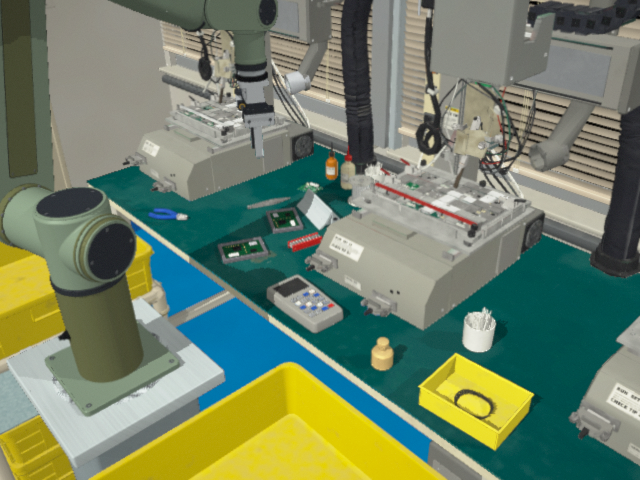

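The wrist view shows the carrier at (258–374, 238–318), almost square to the tool. The stop's toe line runs from (249,348) to (388,325). The arm was still settling, so I'll retake the picture and measure.

```bash
python3 - <<'E'
from h import *
im,p=snap('wrist','w2.png'); np.save('w2.npy',p,allow_pickle=True); st()
c=im[220:380,230:400]; cv2.imwrite('pics/w2z.png',cv2.resize(c,None,fx=4,fy=3.75 and 4,interpolation=cv2.INTER_CUBIC)[:600])
E
```

```text
t 1.92 stop-frame tcp [-121.6   15.9  226.5] w [539.5 221.4 226.5] yaw -28.31 zax [-0.002 -0.001 -1.   ] F [-0.6 -0.9  0. ] grip 60.3 q [ 0.24  0.23  1.52 -0.    1.4  -0.84]
```

View pics/w2z.png

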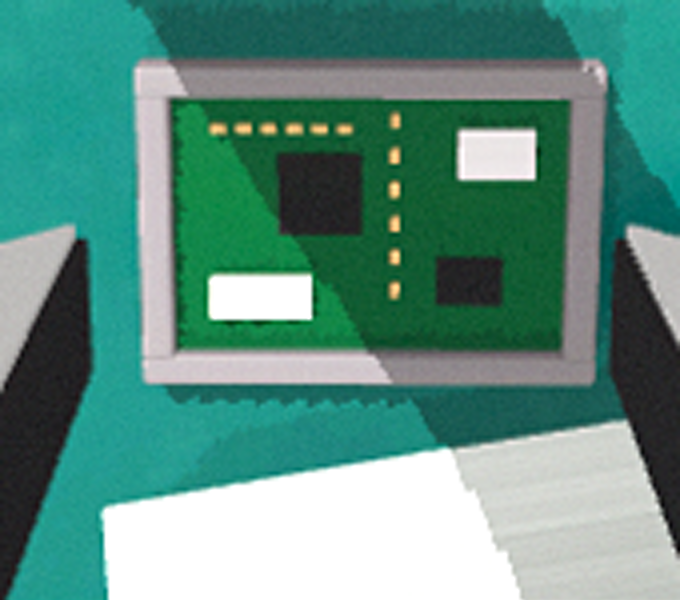

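```bash
python3 - <<'E'
from h import *
p=np.load('w2.npy',allow_pickle=True).item(); n=np.linalg.norm
print(np.round(p['cam_to_world'],2))
f=lambda a,z:at('wrist',(a[0]+.5)/4-.5+230,(a[1]+.5)/4-.5+220,z,p)
c=[f(a,10) for a in [(137,66),(605,66),(595,382),(143,382)]]
print(np.round(c,1),[round(n(c[i]-c[(i+1)%4]),1) for i in range(4)],np.mean(c,0)); d=c[2]+c[3]-c[0]-c[1]; print(np.degrees(np.arctan2(d[1],d[0])))
t=[f((102,509),0),f((630,421),0)]; d=t[1]-t[0];print('toe',t,[W2S(x) for x in t],np.degrees(np.arctan2(-d[0],d[1])))
print([W2S(x) for x in c])
# where fingertips appear
E
```

```text
[[ 4.7000e-01 -8.5000e-01 -2.1000e-01  4.7802e+02]
 [ 8.8000e-01  4.6000e-01  1.2000e-01  2.5623e+02]
 [-0.0000e+00 -2.4000e-01  9.7000e-01  3.8386e+02]
 [ 0.0000e+00  0.0000e+00  0.0000e+00  1.0000e+00]]
[[531.4 170.4  10. ]
 [582.7 266.   10. ]
 [652.4 229.1  10. ]
 [600.5 132.2  10. ]] [np.float64(108.5), np.float64(78.9), np.float64(109.9), np.float64(79.0)] [591.71708614 199.43448345  10.        ]
-28.430724713584187
toe [array([629.00712153, 102.2675976 ,   0.        ]), array([670.66238782, 231.44345572,   0.        ])] [array([ -1.47555744, -72.24221965,   0.        ]), array([ 1.06591076, 63.4600444 ,  0.        ])] -17.872925212257908
[array([-114.65387561,  -35.20541641,   10.        ]), array([-93.17911852,  71.11844018,  10.        ]), array([-15.74725681,  55.93003985,  10.        ]), array([-37.45316908, -51.84494862,  10.        ])]
```

```bash
python3 -m creep '[[0,-0.15,1,0,0,0,60],[0,-0.15,2,0,0,0,60],[0,-0.15,3,0,0,0,60],[0,-0.15,4,0,0,0,60],[0,-0.15,5,0,0,0,60],[0,-0.15,6,0,0,0,60],[0,-0.15,6.7,0,0,0,60],[0,-0.15,7.2,0,0,0,60],[0,-0.15,7.6,0,0,0,60],[0,-0.15,7.7,0,0,0,60],[0,-0.15,7.7,0,0,0,60],[0,-0.15,7.7,0,0,0,60]]'
python3 - <<'E'
from h import *
st(); im,p=snap('scene','s2.png'); cv2.imwrite('pics/s2z.png',cv2.resize(im[170:290,200:360],None,fx=5,fy=5)); 
E
```

```text
time: 2.92
tool_pos: [537.8, 223.2, 36.1]
ee_rot: [2.698, 1.608, 0.003]
contact_force: [-0.2, 0.3, 0.4]
grip_width: 60.2
t 2.92 stop-frame tcp [-123.7   17.2   36.1] w [537.8 223.2  36.1] yaw -28.4 zax [ 0.002  0.    -1.   ] F [-0.2  0.3  0.4] grip 60.2 q [ 0.24  0.44  1.67 -0.    1.03 -0.83]
```

View pics/s2z.png

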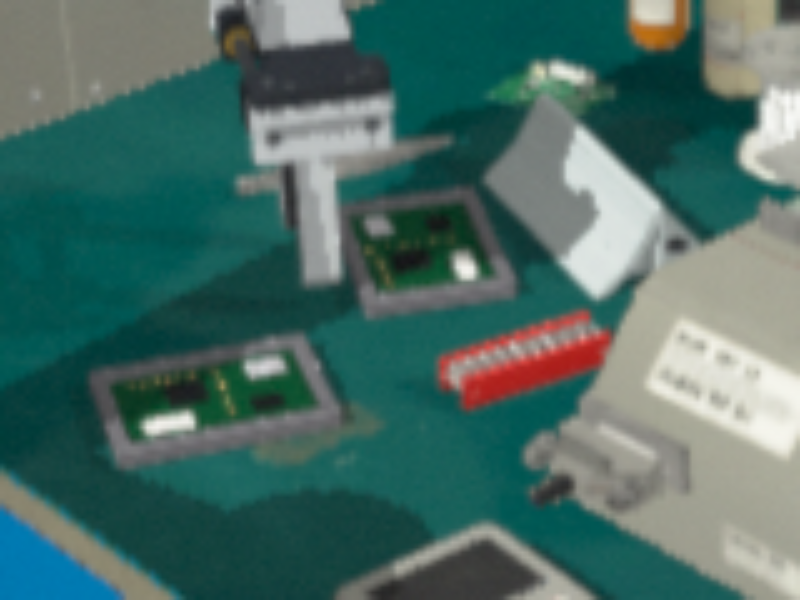

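```bash
python3 -m creep '[[0,0,0.2,0,0,0,60],[0,0,0.4,0,0,0,60],[0,0,0.45,0,0,-0.5,60],[0,0,0.45,0,0,-1,60],[0,0,0.45,0,0,-1.5,60],[0,0,0.45,0,0,-1.9,60],[0,0,0.45,0,0,-1.9,60],[0,0,0.45,0,0,-1.9,60]]'
python3 - <<'E'
from h import *
st()
E
```

```text
time: 3.63
tool_pos: [536.8, 223.4, 23.6]
ee_rot: [-2.526, -1.868, 0.0]
contact_force: [-0.6, 0.0, -0.1]
grip_width: 59.8
t 3.63 stop-frame tcp [-124.7   17.1   23.6] w [536.8 223.4  23.6] yaw -17.02 zax [-0.  0. -1.] F [-0.6  0.  -0.1] grip 59.8 q [ 0.25  0.46  1.67  0.    1.01 -1.03]
```

```bash
python3 -m creep '[[-0.2,-0.1,-0.04,0,0,0,60],[-0.32,-0.1,-0.04,0,0,0,60],[-0.32,0.1,-0.04,0,0,0,60],[-0.32,0.25,-0.04,0,0,0,60],[-0.32,0.4,-0.04,0,0,0,60],[-0.32,0.55,-0.04,0,0,0,60],[-0.32,0.7,-0.04,0,0,0,60],[-0.32,0.85,-0.04,0,0,0,60],[-0.32,1.0,-0.04,0,0,0,60],[-0.32,1.1,-0.04,0,0,0,60],[-0.32,1.2,-0.04,0,0,0,60],[-0.32,1.2,-0.04,0,0,0,60],[-0.32,1.2,-0.04,0,0,0,60]]'
python3 - <<'E'
from h import *
st(); im,p=snap('scene','s3.png'); cv2.imwrite('pics/s3z.png',cv2.resize(im[170:290,200:360],None,fx=5,fy=5)); 
im,p=snap('wrist','w3.png')
E
```

```text
time: 4.72
tool_pos: [563.5, 206.9, 24.7]
ee_rot: [2.525, 1.869, 0.0]
contact_force: [0.1, 0.3, 0.2]
grip_width: 60.0
t 4.72 stop-frame tcp [-94.4   9.   24.7] w [563.5 206.9  24.7] yaw -16.97 zax [ 0.  0. -1.] F [0.1 0.3 0.2] grip 60.0 q [ 0.21  0.49  1.62 -0.    1.03 -1.07]
```

View pics/s3z.png

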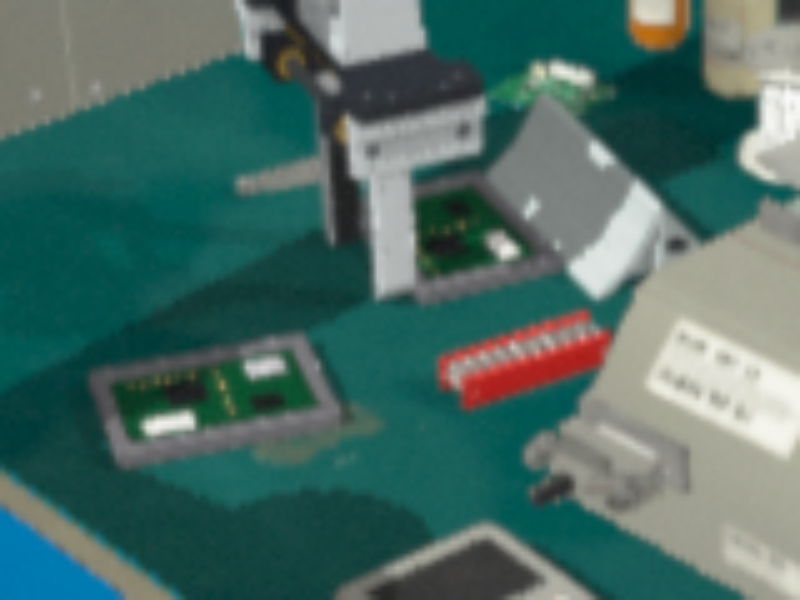

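View pics/w3.png

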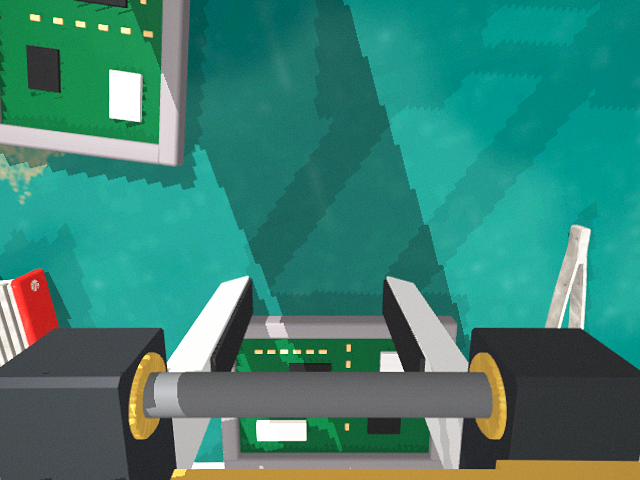

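```bash
python3 - <<'E'
from h import *
im,p=snap('top','t3.png'); cv2.imwrite('pics/t3z.png',cv2.resize(im[140:290,170:330],None,fx=4,fy=4)) 
im=cv2.imread('pics/w3.png'); cv2.imwrite('pics/w3z.png',cv2.resize(im[290:470,200:480],None,fx=2.8,fy=2.8)) 
st()
E
```

```text
t 4.87 stop-frame tcp [-94.8   9.   24.7] w [563.2 207.   24.7] yaw -16.96 zax [ 0. -0. -1.] F [-0.8 -0.3  0. ] grip 59.9 q [ 0.21  0.49  1.62 -0.    1.03 -1.07]
```

View pics/w3z.png

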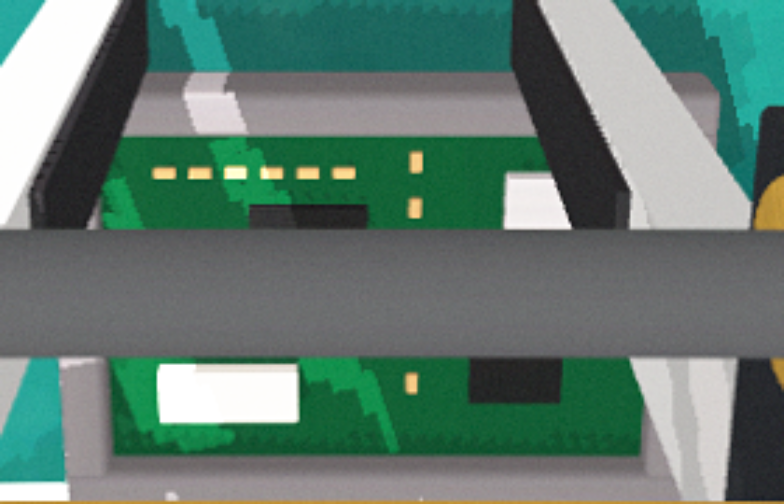

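View pics/t3z.png

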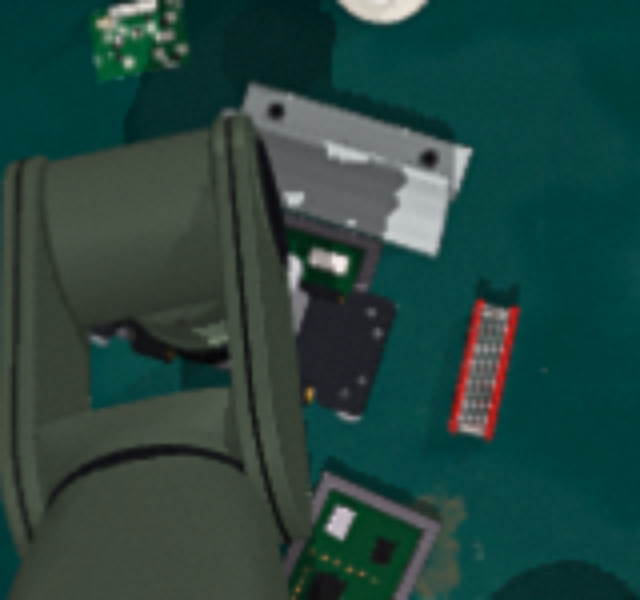

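```bash
python3 - <<'E'
from h import *
f=lambda a,z:at('top',(a[0]+.5)/4-.5+170,(a[1]+.5)/4-.5+140,z)
print(W2S(f((384,243),10)),W2S(f((437,254),0)))
p=camera_params('wrist'); g=lambda a:W2S(at('wrist',(a[0]+.5)/2.8-.5+200,(a[1]+.5)/2.8-.5+290,10,p))
print(g((718,75)),g((130,75)),g((62,370)),g((72,480)))
E
```

```text
[ -4.60539925 -41.43707241  10.        ] [  0.25209883 -74.26337843   0.        ]
[-87.37161442  71.27299497  10.        ] [-87.64570083 -22.87414933  10.        ] [-33.2384107  -36.90568436  10.        ] [-11.00498714 -36.41355316  10.        ]
```

```bash
python3 -m creep '[[0,-0.2,0,0,0,0,60],[0.2,-0.2,0,0,0,0,60],[0.3,-0.2,0,0,0,0,60],[0.3,-0.1,0,0,0,0,60],[0.3,0,0,0,0,0,60],[0.27,0.2,0,0,0,0,60],[0.25,0.4,0,0,0,0,60],[0.22,0.6,0,0,0,0,60],[0.2,0.8,0,0,0,0,60],[0.17,1.0,0,0,0,0,60],[0.14,1.2,0,0,0,0,60],[0.11,1.4,0,0,0,0,60],[0.08,1.6,0,0,0,0,60],[0.06,1.8,0,0,0,0,60],[0.04,2,0,0,0,0,60]]'
python3 - <<'E'
from h import *
st(); im,p=snap('scene','s4.png'); cv2.imwrite('pics/s4z.png',cv2.resize(im[170:290,200:360],None,fx=5,fy=5)); 
E
```

```text
time: 6.12
tool_pos: [611.9, 193.0, 24.6]
ee_rot: [2.525, 1.869, 0.0]
contact_force: [-1.2, -0.1, 0.0]
grip_width: 60.1
t 6.12 stop-frame tcp [-44.1   9.6  24.6] w [611.9 193.   24.6] yaw -16.97 zax [ 0. -0. -1.] F [-1.2 -0.1  0. ] grip 60.1 q [ 0.17  0.56  1.51 -0.    1.07 -1.1 ]
```

View pics/s4z.png

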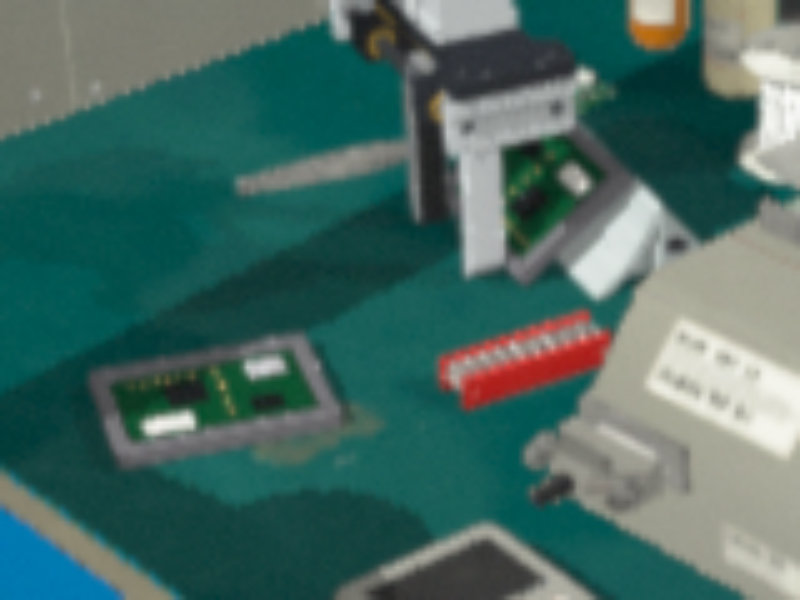

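The carrier is climbing squarely with only about 1 N on the tool. I'll push on to the toe.

```bash
python3 -m creep '[[-0.02,0.2,0,0,0,0,60],[-0.04,0.4,0,0,0,0,60],[-0.06,0.6,0,0,0,0,60],[-0.09,0.8,0,0,0,0,60],[-0.12,1.0,0,0,0,0,60],[-0.14,1.15,0,0,0,0,60],[-0.16,1.25,0,0,0,0,60],[-0.18,1.35,0,0,0,0,60],[-0.18,1.35,0,0,0,0,60],[-0.18,1.35,0,0,0,0,60]]'
python3 - <<'E'
from h import *
st(); im,p=snap('scene','s5.png'); cv2.imwrite('pics/s5z.png',cv2.resize(im[170:290,200:360],None,fx=5,fy=5)); 
im,p=snap('wrist','w5.png')
E
```

```text
time: 7.0
tool_pos: [637.8, 181.5, 24.6]
ee_rot: [-2.518, -1.864, 0.01]
contact_force: [-11.6, 5.3, 7.5]
grip_width: 59.9
t 7.0 stop-frame tcp [-16.    6.2  24.6] w [637.8 181.5  24.6] yaw -16.96 zax [-0.011  0.003 -1.   ] F [-11.6   5.3   7.5] grip 59.9 q [ 0.14  0.61  1.44  0.01  1.11 -1.13]
```

View pics/s5z.png

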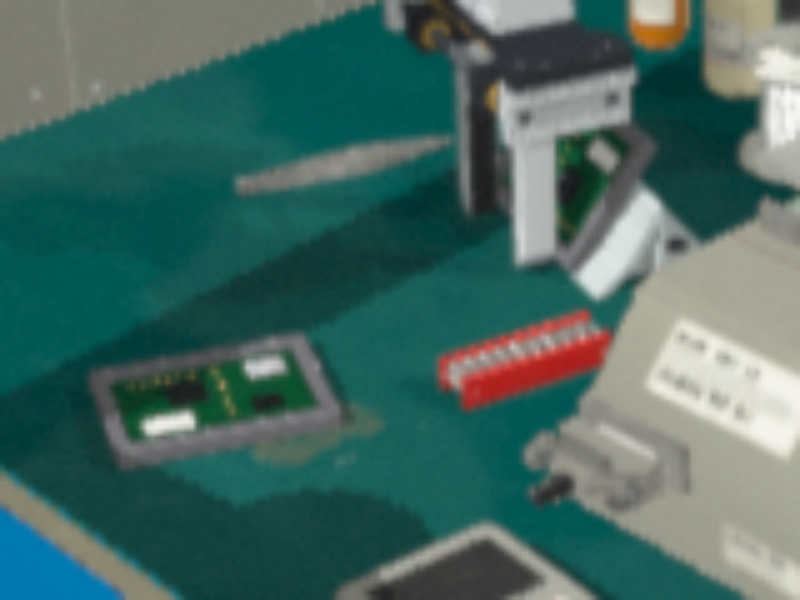

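View pics/w5.png

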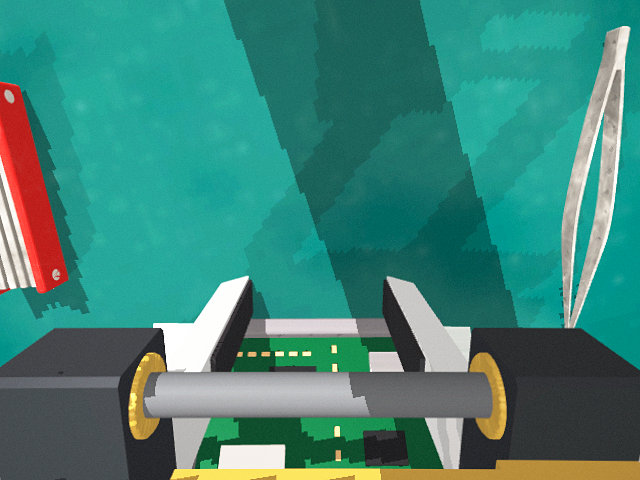

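I had missed part of the lean geometry. At 50° the component-side corner sits about 8 mm behind the bottom edge, so TCP x' = -16 already puts the bottom edge at the toe, and the 11 N reading means it is seated. I'll back off and check that it stays.

```bash
python3 -m creep '[[0,-0.1,0,0,0,0,60],[0,-0.3,0,0,0,0,60],[0,-0.5,0,0,0,0,60],[0,-0.8,0,0,0,0,60],[0,-1.2,0,0,0,0,60],[0,-1.6,-0.2,0,0,0,60],[0,-2,-1,0,0,0,60],[0,-2.2,-2,0,0,0,60],[0,-2.2,-3,0,0,0,60],[0,-2.2,-4,0,0,0,60],[0,-2.2,-5,0,0,0,60],[0,-2.2,-5,0,0,0,60],[0,-2.2,-5,0,0,0,60]]'
python3 - <<'E'
from h import *
st(); im,p=snap('scene','s6.png'); cv2.imwrite('pics/s6z.png',cv2.resize(im[170:290,200:360],None,fx=5,fy=5)); 
im,p=snap('wrist','w6.png'); np.save('w6.npy',p,allow_pickle=True)
E
```

```text
time: 8.18
tool_pos: [590.6, 195.6, 152.0]
ee_rot: [2.523, 1.868, 0.007]
contact_force: [-1.4, 0.9, -1.7]
grip_width: 59.8
t 8.18 stop-frame tcp [-65.2   6.  152. ] w [590.6 195.6 152. ] yaw -16.96 zax [ 0.005  0.001 -1.   ] F [-1.4  0.9 -1.7] grip 59.8 q [ 0.18  0.37  1.5  -0.    1.27 -1.09]
```

View pics/s6z.png

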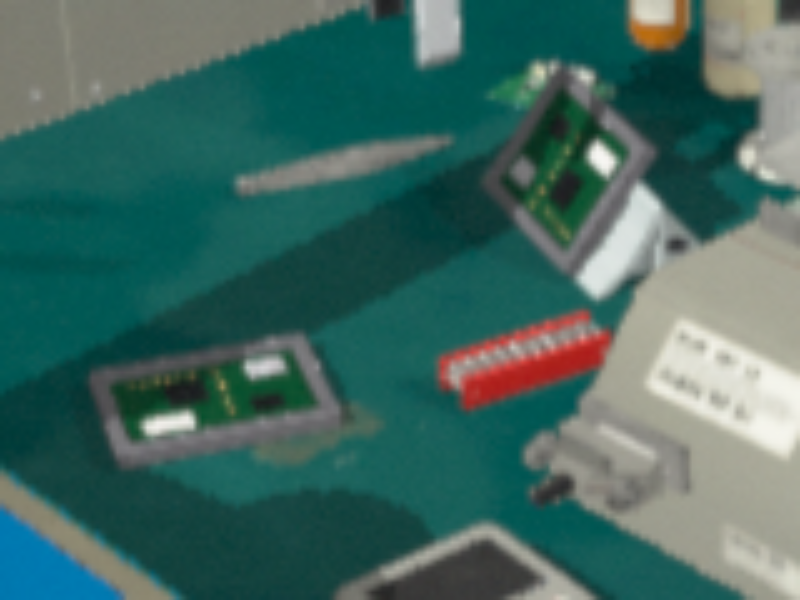

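View pics/w6.png

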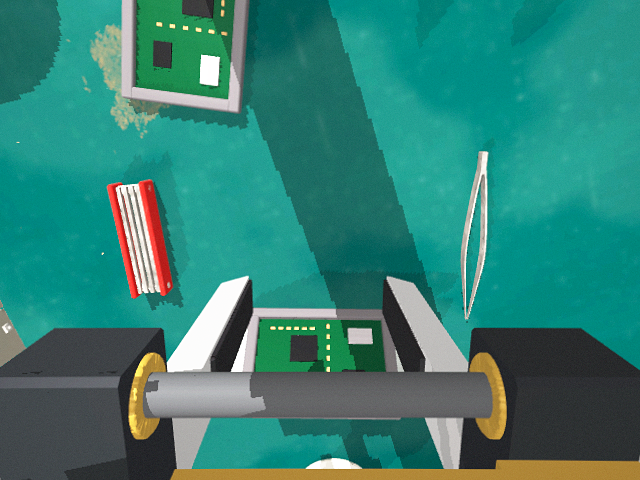

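The carrier leans on the stop and stays. I'll fit its leaning pose from the scene view's corners.

```bash
python3 - <<'E'
from h import *
from scipy.optimize import least_squares
obs=np.array([(560,68),(655,152),(574,272),(486,180)],float)/5-.4+[200,170]
p=camera_params('scene')
def model(v):
    b,c,th,ps=v; out=[]
    for s,y in [(80,55),(80,-55),(0,-55),(0,55)]:
        x=s*np.cos(th)-10*np.sin(th)+b; z=s*np.sin(th)+10*np.cos(th)
        xx=x*np.cos(ps)-y*np.sin(ps); yy=x*np.sin(ps)+y*np.cos(ps)+c
        out.append(S2W([xx,yy,z]))
    return np.array(out)
r=least_squares(lambda v:(proj('scene',model(v),p)-obs).ravel(),[0,8,.9,0])
print(r.x[:2],np.degrees(r.x[2:]),np.round(r.fun,1)); print([np.round(W2S(q),1) for q in model(r.x)])
s=get_state(); print('hover'); row(S2W([78,r.x[1],140]),tool(-17),s); row(S2W([78,r.x[1],75]),tool(-17),s)
E
```

```text
[4.07152534 5.05795157] [50.97207021  0.61884524] [ 0.7 -0.6  0.2 -1.1 -0.5  0.3 -0.4  1.3]
[array([46.1, 60.6, 68.4]), array([ 47.3, -49.4,  68.4]), array([ -3.1, -50. ,   6.3]), array([-4.3, 60. ,  6.3])]
hover
row [0.024 5.805 0.33 ] [-0.017  0.009  0.005]
row [0.027 5.809 2.93 ] [-0.017  0.009  0.005]
```

```bash
python3 -m creep '[[0,1,0,0,0,0,60],[0,2,0,0,0,0,60],[0,3,0,0,0,0,60],[0,4,0,0,0,0,60],[0,5,0,0,0,0,60],[0,5.8,0,0,0,0,60],[0,5.8,0,0,0,0,60],[0,5.8,0,0,0,0,60],[0,5.8,0.8,0,0,0,60],[0,5.8,1.6,0,0,0,60],[0,5.8,2.2,0,0,0,60],[0,5.8,2.7,0,0,0,60],[0,5.8,3.1,0,0,0,60],[0,5.8,3.2,0,0,0,60],[0,5.8,3.2,0,0,0,60],[0,5.8,3.2,0,0,0,60]]'
python3 - <<'E'
from h import *
st(); im,p=snap('scene','s7.png'); cv2.imwrite('pics/s7z.png',cv2.resize(im[130:250,230:390],None,fx=5,fy=5)); 
im,p=snap('wrist','w7.png')
E
```

```text
time: 9.62
tool_pos: [728.9, 153.0, 70.4]
ee_rot: [2.524, 1.869, 0.002]
contact_force: [0.2, 0.1, 0.2]
grip_width: 60.1
t 9.62 stop-frame tcp [79.5  5.2 70.4] w [728.9 153.   70.4] yaw -16.97 zax [ 0.001  0.    -1.   ] F [0.2 0.1 0.2] grip 60.1 q [ 0.09  0.7   1.18  0.    1.26 -1.18]
```

View pics/s7z.png

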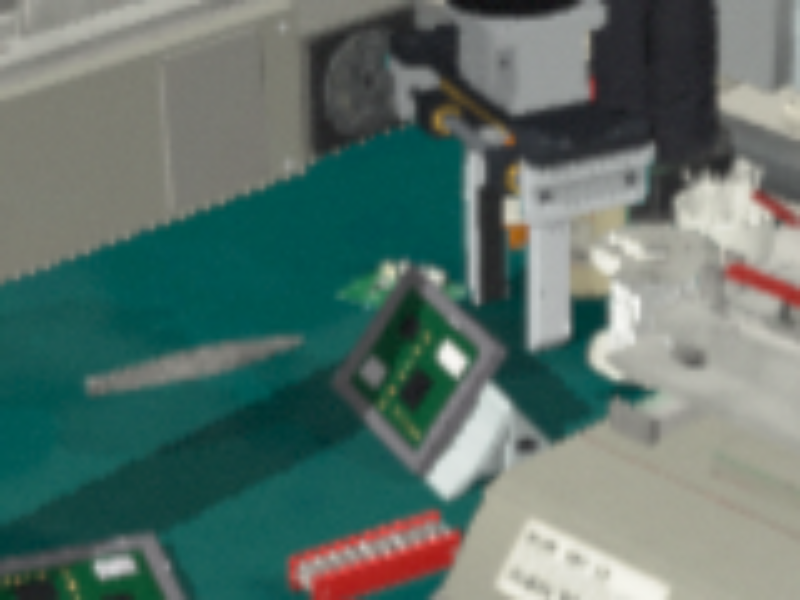

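View pics/w7.png

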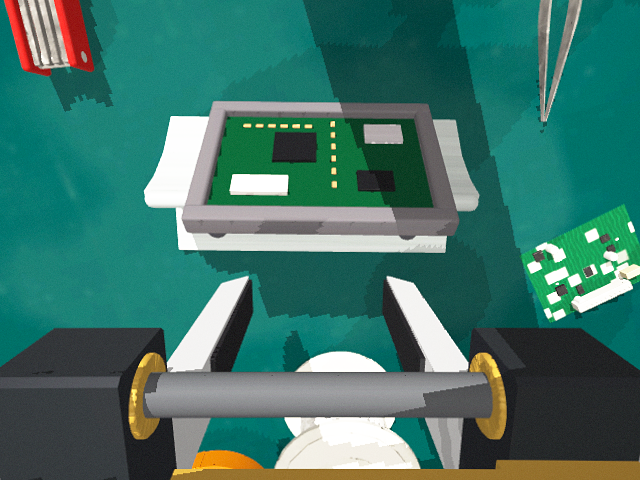

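```bash
python3 -m creep '[[0,-0.25,0,0,0,0,60],[0,-0.5,-0.04,0,0,0,60],[0,-0.7,-0.08,0,0,0,60],[0,-0.86,-0.17,0,0,0,60],[0,-1.02,-0.25,0,0,0,60],[0,-1.18,-0.34,0,0,0,60],[0,-1.35,-0.42,0,0,0,60],[0,-1.52,-0.5,0,0,0,60],[0,-1.7,-0.58,0,0,0,60],[0,-1.7,-0.58,0,0,0,60]]'
python3 - <<'E'
from h import *
st(); im,p=snap('scene','s8.png'); cv2.imwrite('pics/s8z.png',cv2.resize(im[130:250,230:390],None,fx=5,fy=5)); 
E
```

```text
time: 10.55
tool_pos: [687.1, 165.7, 84.7]
ee_rot: [-2.524, -1.87, 0.0]
contact_force: [0.3, 0.6, 0.1]
grip_width: 59.9
t 10.55 stop-frame tcp [35.8  5.3 84.7] w [687.1 165.7  84.7] yaw -16.94 zax [-0.  0. -1.] F [0.3 0.6 0.1] grip 59.9 q [ 0.11  0.61  1.29  0.    1.24 -1.16]
```

View pics/s8z.png

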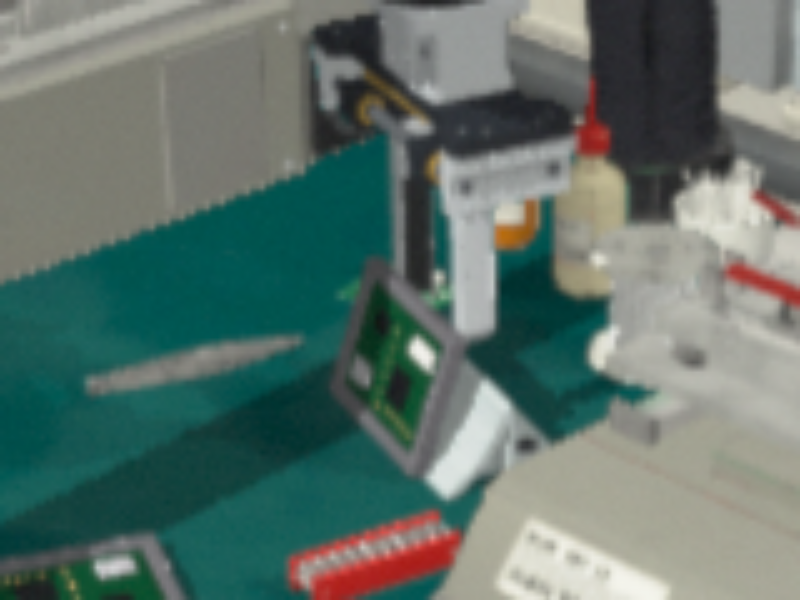

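```bash
python3 -m creep '[[0,-0.16,-0.06,0,0,0,60],[0,-0.32,-0.11,0,0,0,60],[0,-0.48,-0.15,0,0,0,60],[0,-0.66,-0.18,0,0,0,60],[0,-0.84,-0.2,0,0,0,60],[0,-1.04,-0.2,0,0,0,60],[0,-1.24,-0.2,0,0,0,60],[0,-1.44,-0.2,0,0,0,60],[0,-1.64,-0.2,0,0,0,60],[0,-1.84,-0.2,0,0,0,60],[0,-2.0,-0.2,0,0,0,60],[0,-2.0,-0.2,0,0,0,60]]'
python3 - <<'E'
from h import *
st(); im,p=snap('scene','s9.png'); cv2.imwrite('pics/s9z.png',cv2.resize(im[150:270,210:370],None,fx=5,fy=5)); 
E
```

```text
time: 11.6
tool_pos: [639.0, 180.2, 89.1]
ee_rot: [-2.524, -1.87, 0.001]
contact_force: [0.5, -0.0, -0.3]
grip_width: 60.1
t 11.6 stop-frame tcp [-14.5   5.3  89.1] w [639.  180.2  89.1] yaw -16.94 zax [-0.001  0.    -1.   ] F [ 0.5 -0.  -0.3] grip 60.1 q [ 0.14  0.52  1.42  0.    1.2  -1.13]
```

View pics/s9z.png

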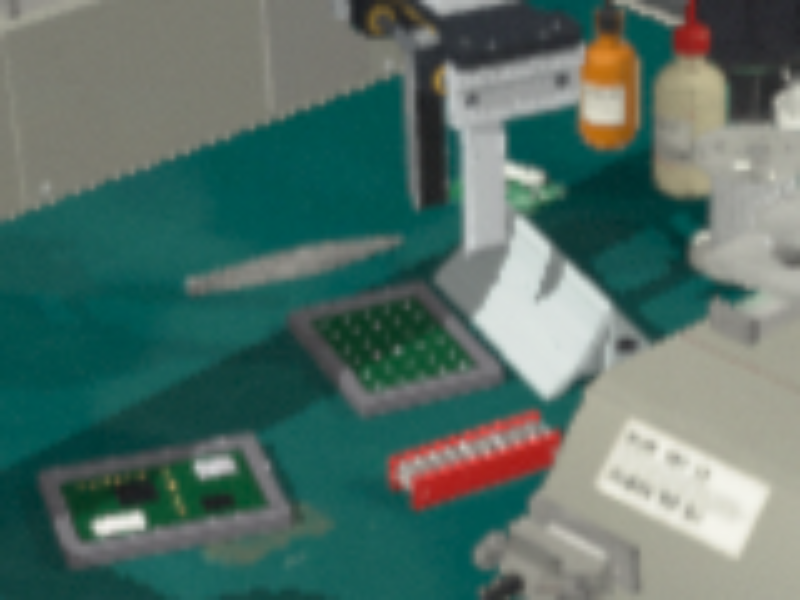

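The carrier is lying flat with the solder rows up. I'll retreat upwards and check it.

```bash
python3 -m creep '[[0,0,-0.5,0,0,0,60],[0,0,-1.5,0,0,0,60],[0,0,-2.5,0,0,0,60],[0,0,-3.5,0,0,0,60],[0,0,-4.5,0,0,0,60],[0,0,-5.5,0,0,0,60],[0,0,-6,0,0,0,60],[0,-1,-6,0,0,0,60],[0,-2,-6,0,0,0,60],[0,-3,-6,0,0,0,60],[0,-4,-6,0,0,0,60],[0,-4,-6,0,0,0,60],[0,-4,-6,0,0,0,60]]'
python3 - <<'E'
from h import *
st(); im,p=snap('wrist','w10.png'); np.save('w10.npy',p,allow_pickle=True)
im,p=snap('scene','s10.png'); cv2.imwrite('pics/s10z.png',cv2.resize(im[150:270,210:370],None,fx=5,fy=5)); 
E
```

```text
time: 12.73
tool_pos: [543.7, 209.4, 239.6]
ee_rot: [2.523, 1.871, 0.001]
contact_force: [0.5, -0.0, -0.1]
grip_width: 60.1
t 12.73 stop-frame tcp [-114.1    5.6  239.6] w [543.7 209.4 239.6] yaw -16.91 zax [ 0.001 -0.    -1.   ] F [ 0.5 -0.  -0.1] grip 60.1 q [ 0.22  0.21  1.51 -0.    1.42 -1.06]
```

View pics/w10.png

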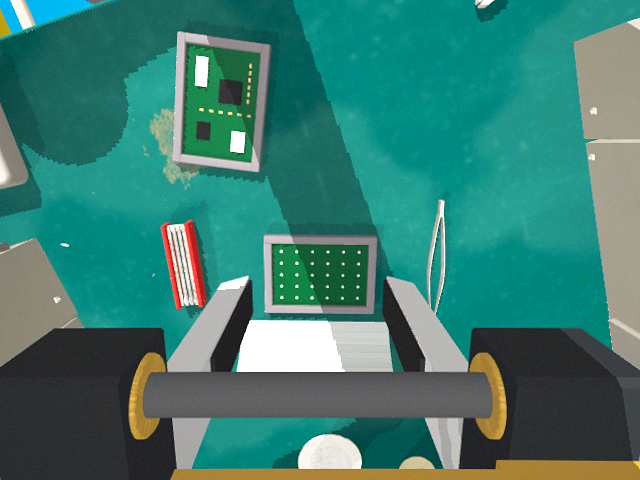

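View pics/s10.png

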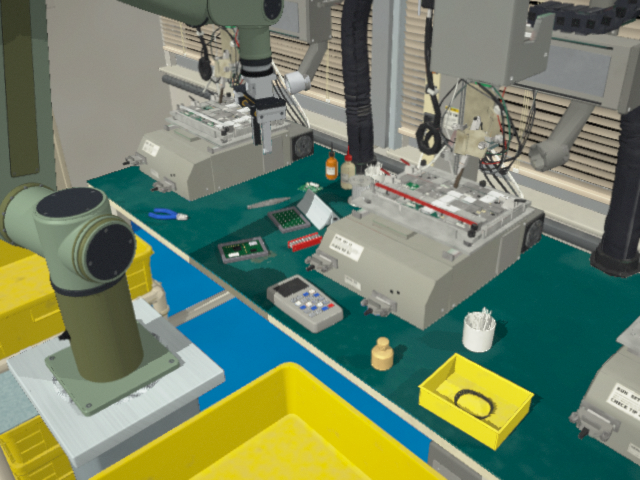

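```bash
python3 - <<'E'
from h import *
p=np.load('w10.npy',allow_pickle=True).item(); n=np.linalg.norm
c=[at('wrist',u,v,10,p) for u,v in [(265,236),(377,236),(374,314),(265,312)]]
print([np.round(W2S(x),1) for x in c],[round(n(c[i]-c[(i+1)%4]),1) for i in range(4)])
a=cv2.imread('pics/s1.png').astype(int); b=cv2.imread('pics/s10.png').astype(int)
d=(abs(a-b).sum(2)>90)
print('changed hex/tweezers/meter/weight/look:',[int(d[y0:y1,x0:x1].sum()) for x0,x1,y0,y1 in [(286,326,230,252),(246,268,195,212),(264,346,270,335),(368,398,335,372),(215,268,232,266)]])
job_done()
E
```

```text
[array([-93.3, -44.6,  10. ]), array([-93.1,  63. ,  10. ]), array([-12.3,  62.6,  10. ]), array([-14.8, -47.2,  10. ])] [np.float64(107.5), np.float64(80.7), np.float64(109.8), np.float64(78.6)]
changed hex/tweezers/meter/weight/look: [0, 0, 3, 0, 0]
the job is handed in; nothing more can be done
```

The carrier is turned over: it lies flat on the bench in front of the stop, solder side up and components underneath. I handed the job in at about 12.8 s of robot time.

**What I did:** I pushed the carrier's near edge low with both fingers. That squared it to the stop, and it climbed the ramp and leaned at about 51°. I then backed off and confirmed it stayed there. From behind its raised edge I pushed it back over, without gripping or lifting it.

**Last checks:**
- **Position:** the carrier is flat, 12–93 mm in front of the toe and square to the stop. Its measured size is about 80 × 109 mm, against the stated 80 × 110 mm.
- **Other things on the bench:** before-and-after scene images show no change at the hex keys, tweezers, weight and look-alike carrier. Three pixels differ at the handheld meter, which I take as image noise.
- **Robot:** the gripper is clear, with its fingertips about 220 mm above the bench.

**One deviation:** as the carrier seated at the toe, I commanded the push about 6 mm too far. The wrist then read about 15 N in total, below the 40 N and 120 N limits, and I backed off. No check failed.

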